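Unlock and zero the stall's counter scale, then weigh the tall hand bell

ROBOT

A 6-joint arm with a two-finger parallel gripper is mounted at the origin on the work surface. World frame = base frame: x ahead of the robot, y to its left, z up, the work surface at z = 0. Lengths are in mm, angles in degrees, forces in N, time in s.
With the tool pointing down it reaches from about 300 to 850 mm from the base axis. Payload 4.2 kg.
Tool frame: the origin (TCP) lies midway between the tips of the shut fingers; the grasp point (between the pads) lies 19 mm behind it; z points along the fingers, y is the line along which they close (so a half turn about z gives the same grasp; the last joint's range is limited). The gripper opens to 91 mm and grips with 3 to 60 N. Pads are 32 mm wide; open, the fingers measure 118 mm over their backs; the gripper's body (76 mm by 178 mm) begins 60 mm behind the grasp point.
Start: joints at [63.197, 18.312, 89.639, -0, 72.044, -1.146], TCP at [248.97, 518.321, 213.976] pointing down, gripper open.
Joint ranges: [-177.97, 177.97], [-48.28, 115.42], [12.27, 149.76], [-77.06, 257.06], [2.81, 150.46], [-146.56, 146.56]. Speed limits (degrees/s): [147.25, 147.25, 180, 180, 180, 180].

INTERFACE

Orientations are given as [roll, pitch, yaw] about the fixed x, y, z axes, in that order (R = Rz(yaw) Ry(pitch) Rx(roll)).
In Python, from workcell import env gives the robot as it stands.
- The arm moves only by the tool send_rows, never from a script. Its argument "steps" is a list that holds one entry, the list of rows, each a list of 5 numbers: the shift along the tool's x, y, z scaled (see below), then the turn about the tool's z scaled (see below), then the opening, from 0 (shut) to 1 (fully open). In form: [[[dx, dy, dz, yaw, fingers], ...]]. A call has 1 to 5 rows; each row shifts and turns the commanded pose from where the row before left it, along the tool's axes as they then stand; what a row does not reach is not made up. The controller multiplies each number of a shift by 0.04 m and each number of a turn by 0.12 rad. A row lasts 1/12 s, in which the tool goes at most 41.7 mm and 7.16 degrees, less where a joint would pass 70% of its speed; a pose out of reach is approached as far as the arm can. A call with a number of a shift or a turn outside -1 to 1 is refused whole. A call with a gripper value outside its range is refused whole. The fingers move at their own pace and stop on an object; "squeeze" is the grip in N (left out, the last holds). Time passes only in rows, so rows that do not move let the fingers close. It gives the time, the measured TCP pose, the force, the opening and the grip force at its end, in the units of the state.
- env.state(): the state, without advancing time (a new reading comes with each control period).
- env.grab_frame(name): name is "side" or "top" or "wrist"; returns a dict with "pixels" (400x640x3 uint8, red, green, blue), "depth" (400x640 float32, mm along the optical axis (not along the pixel's ray), 0 where there is no reading), "intrinsics" (3x3 intrinsics, pixels), "dist" ([k1, k2, p1, p2, k3] as OpenCV has them; the pictures are not rectified), "cam_to_world" (4x4, takes a point from camera to world coordinates). Camera axes: x right, y down, z forward; pixel columns grow to the right and rows downward; lengths in mm; the calibration is good to about 2 mm. A picture is of the moment at which its call begins.
- env.job_done(): hands the job in; it is judged then, once.
The state is a dict: "time_s": time; "qpos": joint angles; "qvel": joint speeds; "effort": joint torques, N m; "ee_pos": TCP position; "ee_rot": TCP orientation; "force": force on the tool from outside, world axes, zero at the start; "torque": the same for the moment, N m; "gripper_width": finger opening in mm; "gripper_force": force on a finger pad.
Only numpy, scipy, OpenCV 4.12 (cv2) and the standard library are available. Lean on these libraries where they do the work, as an engineer would, in place of code of your own. Each camera call takes 0.05 s, during which the arm holds its last target. There are 200 camera calls.

TASK

Weigh the tall hand bell on the counter scale: first slide the scale's transport lock fully home to its unlocked end stop, next to the pan, then, with the pan empty, twist the zeroing knob clockwise to its stop and let it spring back. After that set the tall bell (not the short one) down gently, upright, in the middle of the pan and let go, and leave the stall's other goods where they stand.

Things in the scene. Friction and masses are not known exactly. Their poses are not given: they have to be found in the camera images.
- scale: Counter scale, fixed: grey housing 220 mm deep (its x) x 340 wide (its y) x 50 high. Origin: centre of its underside; x points from its front (robot side) to its back, y to its left. Flat top at z 50 mm. On its left half (+y) a round pan; on its right half (-y) the transport lock slide in front, the zeroing knob behind, and a flat white dial between knob and pan.
- pan: The scale's round flat steel pan, 150 mm across, 5 mm thick. Origin at the centre of its upper face, at x 0, y +85 mm, z 82 mm in the scale's frame when empty. It is sprung: it sinks 1 mm for each 0.45 N of load (5 to 10 mm under the tall bell), at most 14 mm.
- transport_lock (a joint): Position of the transport lock slide in m: 0 = locked, at the right-hand end of its track; 0.080 = unlocked, at the left-hand end stop (the end next to the pan). It stays where it is left; it moves stiffly (about 3 N). At the start it is somewhere in the locked third of its track.
- lock_top (a point): Centre of the top of the lock's black grip, 95.5 mm above the table: an upright fin 60 mm long (along the scale's x), 14 mm thick (along the scale's y, its sliding direction), 34 mm high; its upper 26 mm is free to pinch. Toward the scale's +y (left, toward the pan) unlocks. Fin centre at x -60 mm, y -135 mm + joint value in the scale's frame.
- zero_knob (a joint): Angle of the zeroing knob in rad: 0 = rest, 1.2 = its stop. It turns clockwise seen from above, against a spring (0.03 N m at rest to 0.18 N m at the stop), and springs back to 0 when let go.
- zero_top (a point): Centre of the top of the zeroing knob, on its vertical axis, 94 mm above the table, at x 60, y -115 mm in the scale's frame. Black disc 64 mm across, 8 high, with an upright bar on it 62 mm long, 14 thick; the bar's upper 30 mm is free to pinch. At rest the bar lies along the scale's x, its white-marked end to the front. The point's x axis lies along the bar.
- tall_bell: The tall hand bell, loose, standing upright: brass skirt 76 mm across the mouth and 66 mm high, with a long round dark wooden handle above it (24 mm thick at the most, from 64 to 160 mm high). Total height 160 mm, mass 0.25 to 0.46 kg. Origin at the centre of the underside, z up.
- tall_bell_grip (a point): Point on the axis of the tall bell's handle, 125 mm above its underside: a good place to grip, 24 mm thick.
- short_bell: Bystander: a smaller hand bell, 61 mm across the mouth, 93 mm high in all, with a short stub of a wooden handle. Origin at the centre of its underside. Not to be weighed.
- goblet: Bystander: open brass cup, 64 mm across, 85 mm high, origin at the centre of its underside.
- bangle_stack: Bystander: stack of four bangles, 68 mm across, 32 mm high, origin at the centre of its underside.
- tin: Bystander: closed steel tin, 72 mm across, 90 mm high, origin at the centre of its underside.

How it is judged:
By the outcome, as a careful person would: the job done as asked, in the order asked, and still so for the second after the job is handed in, with the robot touching nothing.
It also fails if it takes over 64 s, if anything falls off the work surface, if the arm or the gripper's body presses on something with over 40 N, if the wrist force passes 120 N, or if a joint passes its speed limit or range.

## Working session

There is one attempt and no reset: what is moved stays moved. The work goes in short steps, Python scripts to look and compute and a tool call to move; the robot and the scene stay as the last step left them, time stands still between calls to the robot, and variables do not carry over. Pictures are saved under pics/ and viewed, at most 13 in all, crops included, and the job is handed in when it is done.

Besides the shell and the picture viewer there is one more tool, called after "Request:" as name([rows], argument=value, ...), one row to a line, values as JSON. send_rows: Moves the arm, as the interface text tells. Shifts and turns lie within -1 to 1; 1 stands for 0.04 m of shift or 0.12 rad of turn. Its arguments: {"type":"object","properties":{"steps":{"type":"array"},"squeeze":{"type":"number"}},"required":["steps"]}

```bash
mkdir -p pics
cat > h.py <<'E'
import numpy as np, cv2, pickle
from workcell import env
def grab(n,tag):
    f=env.grab_frame(n); pickle.dump(f,open(f'pics/{tag}.pkl','wb'))
    cv2.imwrite(f'pics/{tag}.png',f['pixels'][:,:,::-1]); return f
def load(tag): return pickle.load(open(f'pics/{tag}.pkl','rb'))
def ray(f,u,v):
    K=np.array(f['intrinsics'],float);T=np.array(f['cam_to_world'])
    p=cv2.undistortPoints(np.array([[[u,v]]],float),K,np.array(f['dist'],float))[0,0]
    return T[:3,3],T[:3,:3]@np.array([p[0],p[1],1.])
def pt(f,u,v):  # by depth
    o,d=ray(f,u,v); r,c=int(round(v)),int(round(u))
    w=f['depth'][r-1:r+2,c-1:c+2]; w=w[w>0]
    return o+d*np.median(w) if w.size else None
def atz(f,u,v,z):
    o,d=ray(f,u,v); return o+d*(z-o[2])/d[2]
def tri(a,b):
    A=[];B=[]
    for f,u,v in (a,b):
        o,d=ray(f,u,v); d=d/np.linalg.norm(d); P=np.eye(3)-np.outer(d,d); A.append(P);B.append(P@o)
    x=np.linalg.solve(sum(A),sum(B)); return x,[np.linalg.norm(P@x-b) for P,b in zip(A,B)]
E
python3 - <<'E'
from h import *
np.set_printoptions(precision=1,suppress=True)
for n in('top','side','wrist'):
    f=grab(n,n+'0'); print(n,np.array(f['cam_to_world'])[:3])
print(env.state())
cv2.imwrite('pics/both0.png',cv2.resize(np.vstack([load('side0')['pixels'],load('wrist0')['pixels']])[:,:,::-1],(480,600)))
E
```

```text
top [[   0.    -1.     0.2  300.7]
 [  -1.    -0.     0.   -55.2]
 [  -0.    -0.2   -1.  1263.4]]
side [[   0.8   -0.3    0.5  -35.9]
 [  -0.6   -0.5    0.7 -859.6]
 [   0.    -0.8   -0.6  790.5]]
wrist [[  0.4   0.9   0.2 184.3]
 [  0.9  -0.4  -0.1 549.1]
 [ -0.    0.3  -1.  383.9]]
{'time_s': 0.15, 'qpos': array([63.2, 18.3, 89.7, -0. , 72. , -1.1]), 'qvel': array([-0.1, -0. , -0.2, -0. , -0.1, -0. ]), 'effort': array([  0. , -41.3, -23.2,   0.1,   0. ,  -0. ]), 'ee_pos': array([248.8, 518. , 213.3]), 'ee_rot': array([-179.9,   -0. ,  154.3]), 'force': array([1.1, 0. , 0.6]), 'torque': array([ 0.1,  0. , -0. ]), 'gripper_force': 0.0, 'gripper_width': 91.7386180048904}
```

View pics/top0.png

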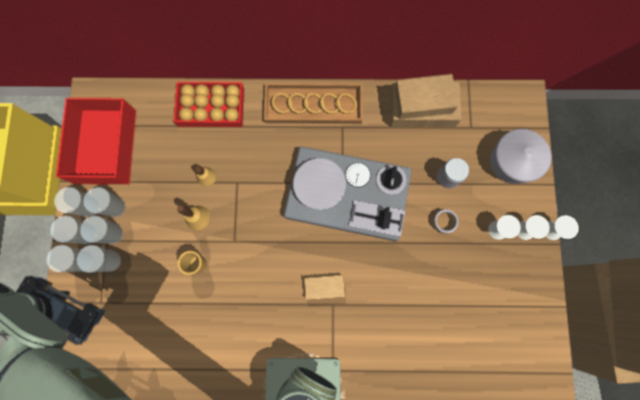

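View pics/side0.png

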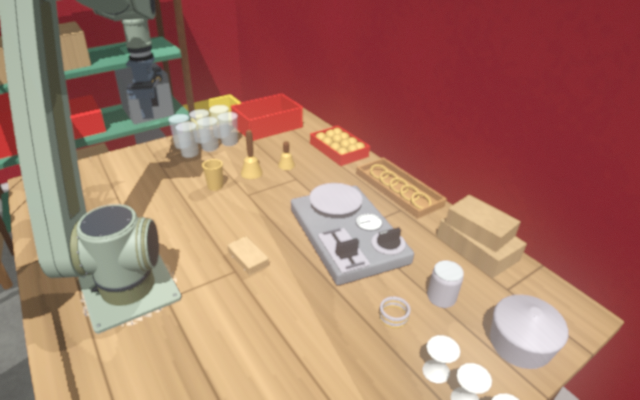

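The top view shows the scale around (350,193), with its pan at (319,184), knob at (391,179) and lock fin at about (383,217). The tall bell is at about (190,214). The side view agrees: lock at (345,247), knob at (389,240), tall bell at (250,160).

Run:
```python
from h import *
a=load('top0')['pixels'][140:250,280:420,::-1]; b=load('side0')['pixels'][175:285,280:420,::-1]
cv2.imwrite('pics/crop1.png',np.hstack([cv2.resize(x,None,fx=2.8*1,fy=2.8,interpolation=cv2.INTER_CUBIC) for x in (a,b)]))
a=load('top0')['pixels'][150:280,160:240,::-1]; b=load('side0')['pixels'][115:205,190:310,::-1]
cv2.imwrite('pics/crop2.png',np.hstack([cv2.resize(a,(320,520),interpolation=cv2.INTER_CUBIC),cv2.copyMakeBorder(cv2.resize(b,(480,360),interpolation=cv2.INTER_CUBIC),0,160,0,0,cv2.BORDER_CONSTANT)]))
```

```text
(no output)
```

View pics/crop1.png

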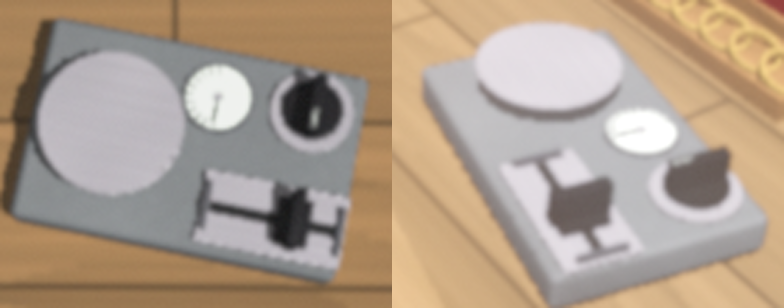

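View pics/crop2.png

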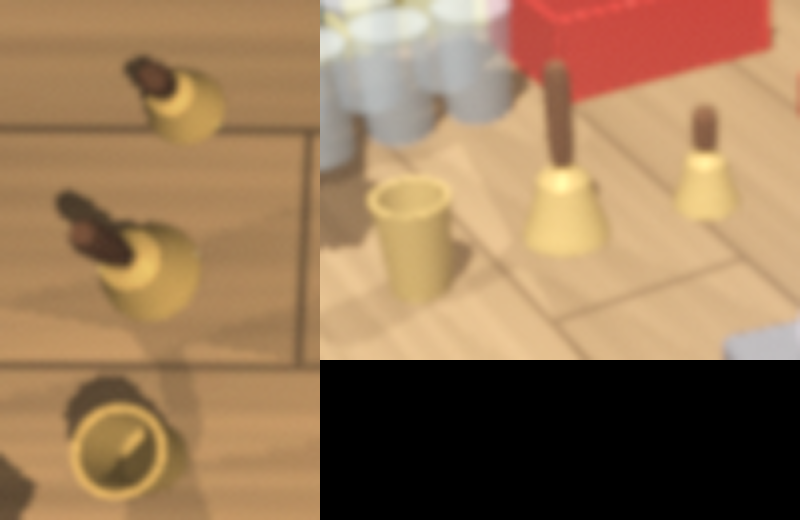

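Run:
```python
from h import *
np.set_printoptions(precision=1,suppress=True)
t,s=load('top0'),load('side0')
T=lambda x,y:(t,280+x/2.8,140+y/2.8); S=lambda x,y:(s,280+(x-392)/2.8,175+y/2.8)
print('pan',tri(T(110,122),S(548,66)), atz(*T(110,122),82))
print('dial',tri(T(217,97),S(642,132)))
c=[atz(*T(*p),50) for p in((52,20),(367,80),(330,270),(12,213))]; print('corners',c, np.mean(c,0))
for i in range(4): d=c[(i+1)%4]-c[i]; print(np.linalg.norm(d),np.degrees(np.arctan2(d[1],d[0])))
print('dialdeep',pt(*T(217,97)),pt(*T(110,122)),pt(*T(291,200)),pt(*T(312,118)))
T2=lambda x,y:(t,160+x/4,150+y/4); S2=lambda x,y:(s,190+(x-320)/4,115+y/4)
print('belltop',tri(T2(84,236),S2(557,66)),'skirt bottom-center',atz(*T2(152,272),0))
print('neck',tri(T2(135,250),S2(563,168)))
print('short',tri(T2(147,72),S2(705,110)),'goblet',atz(*T2(118,450),85))
print('handle depth',pt(*T2(100,245)),pt(*S2(560,110)))
```

```text
pan (array([588.3, -42.6,  76.7]), [np.float64(1.077684894243368), np.float64(1.0776848942433794)]) [586.1 -42.2  82. ]
dial (array([ 622.5, -154.1,   51.1]), [np.float64(1.6582423813889102), np.float64(1.6582423813889569)])
corners [array([704.3,  20.4,  50. ]), array([ 640.5, -310.3,   50. ]), array([ 440.7, -266.4,   50. ]), array([497.3,  58. ,  50. ])] [ 570.7 -124.6   50. ]
336.7494478929749 -100.92466260240396
204.5368260103341 167.6162912893538
329.2890844589933 80.09888495610215
210.3653364558294 -10.296878526280377
dialdeep [ 619.5 -152.8   56.5] [586.  -42.2  82.2] [ 506.1 -223.1   87. ] [ 588.3 -244.7   94.5]
belltop (array([499.4, 318.2, 158.6]), [np.float64(2.756392462824019), np.float64(2.7563924628239667)]) skirt bottom-center [498.  320.4   0. ]
neck (array([501.7, 314.4,  66.3]), [np.float64(1.822491014906213), np.float64(1.8224910149062898)])
short (array([629.4, 305.5,  88.7]), [np.float64(1.6669034778684628), np.float64(1.66690347786852)]) goblet [361.6 310.8  85. ]
handle depth [492.9 312.1 147.4] [498.9 310.5 122.7]
```

Request:
send_rows([
  [[0,0,0,-0.737,1],[0,0,0,-0.737,1],[0,0,0,-0.737,1],[-0.517,-0.82,0,0,1],[-0.517,-0.82,0,0,1]],
])

```text
time_s: 0.57
ee_pos: [277.5, 446.4, 213.1]
ee_rot: [-180.0, -0.0, 169.7]
force: [0.9, 0.4, -0.0]
gripper_width: 91.3
gripper_force: 0.0
```

Request:
send_rows([
  [[-0.517,-0.82,0,0,1],[-0.517,-0.82,0,0,1],[-0.517,-0.82,0,0,1],[-0.517,-0.82,0,0,1],[-0.517,-0.82,0,0,1]],
])

```text
time_s: 0.98
ee_pos: [349.7, 264.4, 213.8]
ee_rot: [-180.0, 0.0, 169.6]
force: [1.8, -0.3, 0.2]
gripper_width: 91.1
gripper_force: 0.0
```

Request:
send_rows([
  [[-0.517,-0.82,0,0,1],[-0.517,-0.82,0,0,1],[-0.517,-0.82,0,0,1],[-0.517,-0.82,0,0,1],[-0.517,-0.82,0,0,1]],
])

```text
time_s: 1.4
ee_pos: [421.7, 84.3, 214.0]
ee_rot: [180.0, 0.0, 169.5]
force: [0.4, 1.0, -0.0]
gripper_width: 91.2
gripper_force: 0.0
```

Request:
send_rows([
  [[-0.517,-0.82,0,0,1],[-0.517,-0.82,0,0,1],[-0.517,-0.82,0,0,1],[-0.517,-0.82,0,0,1],[-0.517,-0.82,0,0,1]],
])

```text
time_s: 1.82
ee_pos: [493.6, -95.8, 213.8]
ee_rot: [180.0, -0.0, 169.5]
force: [0.9, 1.5, -0.0]
gripper_width: 91.4
gripper_force: 0.0
```

Request:
send_rows([
  [[-0.517,-0.82,0,0,1],[-0.517,-0.82,0,0,1],[-0.517,-0.82,0,0,1],[-0.517,-0.82,0,0,1],[0,0,0,0,1]],
])

```text
time_s: 2.23
ee_pos: [553.0, -244.1, 212.7]
ee_rot: [-179.8, 0.1, 169.3]
force: [-0.4, -0.1, 0.4]
gripper_width: 91.2
gripper_force: 0.0
```

Run:
```python
from h import *
grab('wrist','w1'); s=env.state(); print(s['ee_pos'],s['ee_rot'],s['qpos'],s['time_s'])
```

```text
[ 551.60025554 -240.79846008  212.64196213] [-1.79994031e+02 -5.14827722e-02  1.69327872e+02] [-2.46680947e+01  2.08170317e+01  8.60579550e+01 -1.90592631e-02
  7.31735249e+01 -1.03990444e+02] 2.2833
```

View pics/w1.png

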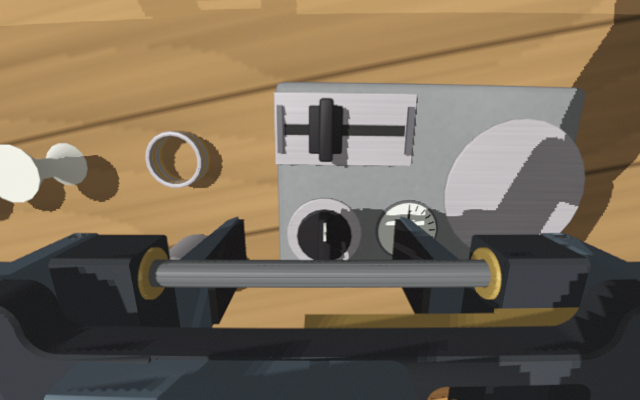

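The wrist view shows the fin top from (326,98) to (326,161). The knob's white mark is at (324,230), the front housing edge runs (278,84) to (580,88), and the pan is at about (515,185). The lock sits in the locked third.

Run:
```python
from h import *
np.set_printoptions(precision=1,suppress=True)
w,t,s=load('w1'),load('top0'),load('side0')
for n,u,v,z in(('fin f',326,99,95.5),('fin b',326,160,95.5),('fin c',326,129.5,95.5),('mark',324,232,94),('edgeL',279,84,50),('edgeR',579,88,50),('trackplate',278,128,50),('plateR',414,130,50)):
    print(n,atz(w,u,v,z),pt(w,u,v))
a=atz(w,279,84,50)-atz(w,579,88,50); print('yaw',np.degrees(np.arctan2(a[0],-a[1])), np.linalg.norm(a))
d=w['depth']; print('fin depth row',d[115,310:345].astype(int))
# pan fit: points with z 78..86 in top view
def cloud(f):
    v,u=np.mgrid[0:400,0:640]; p=cv2.undistortPoints(np.stack([u.ravel(),v.ravel()],1)[:,None].astype(float),np.array(f['intrinsics'],float),np.array(f['dist'],float))[:,0]
    T=np.array(f['cam_to_world']); c=np.c_[p,np.ones(len(p))]*f['depth'].ravel()[:,None]; return (c@T[:3,:3].T+T[:3,3]),f['depth'].ravel()>0
for n,f in(('top',t),('side',s),('w',w)):
    P,m=cloud(f); k=m&(P[:,2]>77)&(P[:,2]<87)&(np.hypot(P[:,0]-587,P[:,1]+42)<100); q=P[k]
    (c,r)=cv2.minEnclosingCircle(q[:,:2].astype(np.float32)); print(n,'pan',q.mean(0),c,r,len(q))
    k=m&(P[:,2]>47)&(P[:,2]<55)&(np.hypot(P[:,0]-571,P[:,1]+126)<230); print(' housing',cv2.minAreaRect(P[k][:,:2].astype(np.float32)))
    for nm,x,y in(('fin',497,-224),('knob',609,-250)):
        k=m&(P[:,2]>88)&(P[:,2]<100)&(np.hypot(P[:,0]-x,P[:,1]-y)<45); q=P[k]
        if len(q)>5: print(' ',nm,len(q),q.mean(0),np.median(q[:,2]),cv2.minAreaRect(q[:,:2].astype(np.float32)))
    k=m&(P[:,2]>100)&(P[:,2]<158)&(np.hypot(P[:,0]-500,P[:,1]-318)<45); q=P[k]
    if len(q): print(' bell',q.mean(0),q[:,2].max(),np.linalg.svd(q-q.mean(0))[2][0] if len(q)<5000 else '')
```

```text
fin f [ 462.4 -220.6   95.5] [ 462.3 -220.6   94.4]
fin b [ 517.7 -230.7   95.5] [ 517.8 -230.7   95.1]
fin c [ 489.4 -225.6   95.5] [ 489.4 -225.6   95.6]
mark [ 590.9 -246.2   94. ] [ 590.9 -246.2   94. ]
edgeL [ 435.1 -265.2   50. ] [ 434.5 -265.7   45.7]
edgeR [496.5  51.5  50. ] [498.6  92.1   2. ]
trackplate [ 479.2 -276.1   50. ] [ 479.3 -274.5   61.8]
plateR [ 508.7 -130.    50. ] [ 508.7 -130.2   50.5]
yaw -10.973606746282274 322.6062884618353
fin depth row [306 306 304 306 305 306 306 306 306 278 278 275 277 276 276 278 276 276
 276 276 277 277 278 307 306 307 306 307 306 305 307 306 313 314 314]
top pan [586.  -42.4  81.7] (586.9557495117188, -42.34362030029297) 75.00553131103516 2029
 housing ((568.803466796875, -126.11231994628906), (337.7257995605469, 218.0278778076172), 78.75181579589844)
  fin 107 [ 488.3 -226.2   94.7] 94.71091143589888 ((488.3624572753906, -226.60726928710938), (14.45044231414795, 58.93326187133789), 78.1081314086914)
  knob 104 [ 604.9 -249.2   93.6] 93.56991436413205 ((606.4002685546875, -249.61639404296875), (13.722838401794434, 62.01011657714844
[... 458 characters left out ...]
.3   92.3] 92.49545023442693 ((605.5838012695312, -250.2705535888672), (17.062440872192383, 61.53899383544922), 74.99610137939453)
 bell [497.9 314.9 130.2] 157.84944524644902 [-0.  -0.1 -1. ]
w pan [578.  -41.7  82. ] (588.5159912109375, -41.63157653808594) 75.1648941040039 13590
 housing ((565.1097412109375, -123.48785400390625), (338.1316223144531, 204.34539794921875), 79.09114837646484)
  fin 866 [ 489.1 -226.1   95. ] 95.1452179063321 ((490.19049072265625, -226.09410095214844), (12.50586223602295, 58.71944808959961), 79.322998046875)
  knob 516 [ 598.5 -247.6   93.4] 93.59555616272834 ((599.8230590820312, -247.72093200683594), (12.757339477539062, 45.893699645996094), 79.28455352783203)
```

Request:
send_rows([
  [[0.8,0.03,0,0.08,1],[0.8,0.03,0.5,0,1],[0,0,0.8,0,0.6],[0,0,0.8,0,0.5],[0,0,0,0,0.5]],
])

```text
time_s: 2.7
ee_pos: [483.8, -220.4, 124.9]
ee_rot: [179.8, -0.7, 169.0]
force: [0.1, 0.7, 0.0]
gripper_width: 73.8
gripper_force: 0.0
```

Run:
```python
from h import *
w=grab('wrist','w2'); s=env.state(); print(s['ee_pos'],s['ee_rot'],s['force'],s['gripper_width'])
```

```text
[ 485.98326148 -221.48202687  127.73471719] [179.86817253  -0.40761572 169.03242965] [ 0.29711419 -0.07528459  0.93415541] 70.19320411246973
```

View pics/w2.png

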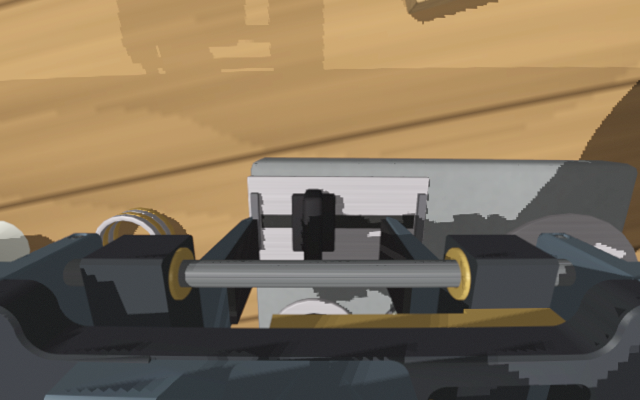

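The fin's front top is at (314,192), between the fingertips at about (255,225) and (385,225).

Run:
```python
from h import *
from scipy.spatial.transform import Rotation as R
w=load('w2'); w1=load('w1'); np.set_printoptions(precision=1,suppress=True)
print('fin front',tri((w,314,191),(w1,326,99)),atz(w,314,191,95.5),pt(w,314,193))
s=env.state(); r=R.from_euler('xyz',s['ee_rot'],degrees=True)
print('tool frame delta to fin', r.inv().apply(np.array([489.5,-226,73.5])-s['ee_pos'])/40)
```

```text
fin front (array([ 461.1, -219.8,   75.3]), [np.float64(0.19277304088161096), np.float64(0.192773040881604)]) [ 457.  -218.5   95.5] [ 461.  -219.5   83.2]
tool frame delta to fin [-0.1 -0.1  1.4]
```

Request:
send_rows([
  [[-0.1,-0.09,0.7,0,0.5],[0,0,0.66,0,0.5],[0,0,0,0,0.5],[0,0,0,0,0],[0,0,0,0,0]],
], squeeze=20)

```text
time_s: 3.17
ee_pos: [493.4, -228.2, 77.7]
ee_rot: [-180.0, 0.2, 169.0]
force: [0.2, 0.2, 1.2]
gripper_width: 37.0
gripper_force: 0.0
```

Request:
send_rows([
  [[0,0,0,0,0],[0,0,0,0,0],[0,0,0,0,0],[0,0,0,0,0]],
])

```text
time_s: 3.5
ee_pos: [492.6, -227.8, 76.7]
ee_rot: [180.0, 0.1, 169.0]
force: [-0.2, 1.6, 4.8]
gripper_width: 13.7
gripper_force: 20.0
```

Request:
send_rows([
  [[0,0.3,0,0,0],[0,0.3,0,0,0],[0,0.3,0,0,0],[0,0.3,0,0,0],[0,0,0,0,0]],
])

```text
time_s: 3.92
ee_pos: [502.3, -179.2, 76.7]
ee_rot: [180.0, 0.2, 169.0]
force: [0.1, 2.8, 5.6]
gripper_width: 13.6
gripper_force: 20.0
```

Request:
send_rows([
  [[0,0.1,0,0,0],[0,0.05,0,0,0],[0,0.05,0,0,0],[0,0,0,0,0]],
])

```text
time_s: 4.25
ee_pos: [503.6, -173.0, 76.7]
ee_rot: [-179.9, 0.2, 169.0]
force: [-0.5, -0.9, 5.6]
gripper_width: 13.7
gripper_force: 20.0
```

Request:
send_rows([
  [[0,0.05,0,0,0],[0,0.05,0,0,0],[0,0,0,0,0]],
])

```text
time_s: 4.5
ee_pos: [504.3, -169.2, 76.7]
ee_rot: [-179.9, 0.2, 169.0]
force: [-0.8, -1.8, 4.9]
gripper_width: 13.6
gripper_force: 20.0
```

Request:
send_rows([
  [[0,0.05,0,0,0],[0,0.025,0,0,0],[0,0,0,0,0]],
])

```text
time_s: 4.75
ee_pos: [504.7, -167.5, 76.7]
ee_rot: [-179.8, 0.2, 169.1]
force: [-1.7, -7.2, 5.0]
gripper_width: 13.9
gripper_force: 20.0
```

Request:
send_rows([
  [[0,0.05,0,0,0],[0,0.025,0,0,0],[0,0,0,0,0]],
])

```text
time_s: 5.0
ee_pos: [504.7, -167.3, 76.7]
ee_rot: [-179.5, 0.2, 169.2]
force: [-4.2, -16.4, 3.2]
gripper_width: 13.9
gripper_force: 20.0
```

Request:
send_rows([
  [[0,0.05,0,0,0],[0,0.025,0,0,0],[0,0,0,0,0]],
])

```text
time_s: 5.25
ee_pos: [504.8, -167.1, 76.7]
ee_rot: [-179.2, 0.2, 169.3]
force: [-6.5, -24.6, 3.6]
gripper_width: 13.7
gripper_force: 20.0
```

Request:
send_rows([
  [[0,0,0,0,0.45],[0,0,0,0,0.45],[0,0,0,0,0.45],[0,0,-0.6,0,0.45],[0,0,-0.8,0,0.45]],
])

```text
time_s: 5.67
ee_pos: [502.7, -158.5, 129.4]
ee_rot: [179.9, -0.4, 169.0]
force: [0.6, -0.3, -0.1]
gripper_width: 40.7
gripper_force: 0.0
```

Request:
send_rows([
  [[-0.72,-0.42,0,0,0.45],[-0.72,-0.42,0,0,0.45],[-0.72,-0.42,0,0,0.45],[-0.72,-0.42,0,0,0.45],[0,0,0,0,0.45]],
])

```text
time_s: 6.08
ee_pos: [609.6, -250.9, 130.6]
ee_rot: [-179.9, 0.2, 168.9]
force: [0.5, -0.7, -0.1]
gripper_width: 40.4
gripper_force: 0.0
```

Run:
```python
from h import *
from scipy.spatial.transform import Rotation as R
np.set_printoptions(precision=3,suppress=True)
w=grab('wrist','w3'); grab('top','t3'); s=env.state(); print(s['ee_pos'],s['ee_rot'],s['force'],s['gripper_width'],s['qpos'])
r=R.from_euler('xyz',s['ee_rot'],degrees=True)
print('delta', r.inv().apply(np.array([606,-249.5,70])-s['ee_pos'])/40)
```

```text
[ 605.291 -247.489  130.346] [179.929  -0.124 168.981] [-1.348  0.195 -0.153] 41.20670087380748 [ -23.268   28.711   85.399    0.047   66.027 -102.268]
delta [-0.03  -0.048  1.509]
```

View pics/w3.png

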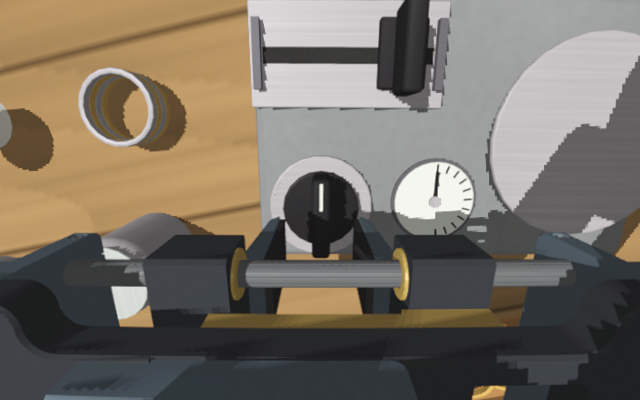

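The knob bar sits between the fingers, with its white mark at (321,195) and its front at about (320,240). The fin is now at about (408,50), near the left end. I'll measure the lock value before going on.

Run:
```python
from h import *
np.set_printoptions(precision=1,suppress=True)
def cloud(f):
    v,u=np.mgrid[0:400,0:640]; p=cv2.undistortPoints(np.stack([u.ravel(),v.ravel()],1)[:,None].astype(float),np.array(f['intrinsics'],float),np.array(f['dist'],float))[:,0]
    T=np.array(f['cam_to_world']); c=np.c_[p,np.ones(len(p))]*f['depth'].ravel()[:,None]; return (c@T[:3,:3].T+T[:3,3]),f['depth'].ravel()>0
a=np.radians(-11.2);X=np.array([np.cos(a),np.sin(a)]);Y=np.array([-np.sin(a),np.cos(a)])
O=np.array([587.5,-42.2])-85*Y; print(O)
for n in('w1','w3','t3','top0'):
    P,m=cloud(load(n)); d=P[:,:2]-O; sx,sy=d@X,d@Y
    k=m&(P[:,2]>92)&(P[:,2]<98)&(abs(sx+60)<38)&(sy>-150)&(sy<-25)
    print(n,k.sum(), 'x',np.percentile(sx[k],[2,98]),'y',np.percentile(sy[k],[2,50,98]) if k.sum() else '')
    k=m&(P[:,2]>88)&(P[:,2]<97)&(abs(sx-60)<38)&(abs(sy+115)<20)
    print('  knob',k.sum(),np.percentile(sx[k],[2,98]),np.percentile(sy[k],[2,50,98])) if k.sum() else 0
    k=m&(P[:,2]>55)&(P[:,2]<88)&(abs(sx+60)<40)&(sy>-170)&(sy<-5)
    h,e=np.histogram(sy[k],np.arange(-165,0,5)); print('  ',dict(zip(e[:-1].astype(int),h)))
```

```text
[ 571.  -125.6]
w1 860 x [-88.1 -31.8] y [-120.6 -114.6 -108.4]
  knob 516 [29.6 73.4] [-120.6 -114.3 -108. ]
   {np.int64(-165): np.int64(316), np.int64(-160): np.int64(330), np.int64(-155): np.int64(294), np.int64(-150): np.int64(316), np.int64(-145): np.int64(281), np.int64(-140): np.int64(294), np.int64(-135): np.int64(327), np.int64(-130): np.int64(294), np.int64(-125): np.int64(272), np.int64(-120): np.int64(30), np.int64(-115): np.int64(31), np.int64(-110): np.int64(133), np.int64(-105): np.int64(320), np.int64(-100): np.int64(290), np.int64(-95): np.int64(300), np.int64(-90): np.int64(305), np.int64(-85): np.int64(298), np.int64(-80): np.int64(295), np.int64(-75): np.int64(303), np.int64(-70): np.int64(311), np.int64(-65): np.int64(301), np.int64(-60): np.int64(304), np.int64(-55): np.int64(303), np.int64(-50): np.int64(308), np.int64(-45): np.int64(297), np.int64(-40): np.int64(299), np.int64(-35): np.int64(303), np.int64(-30): np.int64(390), np.int64(-25): np.int64(245), np.int64(-20): np.int64(32), np.int64(-15): np.int64(0), np.int64(-10): np.int64(0)}
w3 2014 x [-83.  -3
[... 1032 characters left out ...]
np.int64(0)}Traceback (most recent call last):
  File "<stdin>", line 11, in <module>
    return _quantile_unchecked(
        a, q, axis, out, overwrite_input, method, keepdims, weights)
    return _ureduce(a,
                    func=_quantile_ureduce_func,
    ...<5 lines>...
                    overwrite_input=overwrite_input,
                    method=method)
    r = func(a, **kwargs)
    result = _quantile(arr,
                       quantiles=q,
    ...<2 lines>...
                       out=out,
                       weights=wgt)
    slices_having_nans = np.isnan(arr[-1, ...])
                                  ~~~^^^^^^^^^
IndexError: index -1 is out of bounds for axis 0 with size 0
```

Request:
send_rows([
  [[-0.05,-0.04,0.75,0,0.45],[0,0,0.75,0,0.45],[0,0,0,0,0.2],[0,0,0,0,0],[0,0,0,0,0]],
], squeeze=25)

```text
time_s: 6.6
ee_pos: [607.2, -249.5, 73.0]
ee_rot: [-180.0, 0.1, 169.0]
force: [-0.8, 0.0, -0.1]
gripper_width: 24.1
gripper_force: 0.0
```

Request:
send_rows([
  [[0,0,0,0,0],[0,0,0,0,0],[0,0,0,0,0],[0,0,0,0,0]],
])

```text
time_s: 6.93
ee_pos: [608.1, -249.6, 73.8]
ee_rot: [179.9, 0.2, 168.9]
force: [0.9, 2.9, 5.7]
gripper_width: 14.2
gripper_force: 25.0
```

Request:
send_rows([
  [[0,0,0,0.7,0],[0,0,0,0.7,0],[0,0,0,0.7,0],[0,0,0,0.7,0],[0,0,0,0.7,0]],
])

```text
time_s: 7.35
ee_pos: [608.0, -249.7, 73.8]
ee_rot: [179.9, 0.2, 144.7]
force: [-0.6, 3.3, 5.8]
gripper_width: 13.9
gripper_force: 25.0
```

Request:
send_rows([
  [[0,0,0,0.7,0],[0,0,0,0.7,0],[0,0,0,0.7,0],[0,0,0,0.7,0],[0,0,0,0.7,0]],
])

```text
time_s: 7.77
ee_pos: [608.0, -249.8, 73.9]
ee_rot: [179.9, 0.1, 120.7]
force: [0.7, 2.6, 6.9]
gripper_width: 14.1
gripper_force: 25.0
```

Request:
send_rows([
  [[0,0,0,0.7,0],[0,0,0,0.7,0],[0,0,0,0.7,0],[0,0,0,0.5,0],[0,0,0,0,0]],
])

```text
time_s: 8.18
ee_pos: [607.9, -249.8, 73.8]
ee_rot: [179.8, 0.1, 102.9]
force: [0.0, 3.8, 8.2]
gripper_width: 13.8
gripper_force: 25.0
```

```bash
python3 -c "
from h import *
s=env.state();print(s['torque'],s['ee_rot'],s['qpos'][5],s['effort'][5])"
```

```text
[0.39833067 0.12820327 0.17855179] [1.79837789e+02 6.24051340e-02 1.02924097e+02] -36.31294882021086 0.5548934452235699
```

Request:
send_rows([
  [[0,0,0,0.3,0],[0,0,0,0.3,0],[0,0,0,0.2,0],[0,0,0,0,0]],
])

```text
time_s: 8.52
ee_pos: [608.0, -249.8, 73.8]
ee_rot: [179.8, 0.1, 97.7]
force: [0.1, 3.2, 6.9]
gripper_width: 14.7
gripper_force: 25.8
```

```bash
python3 -c "
from h import *
s=env.state();print(s['torque'],s['ee_rot'],s['qpos'][5],s['effort'][5])"
```

```text
[0.56059881 0.14217406 0.99698259] [1.79843959e+02 8.10625963e-02 9.76556010e+01] -31.006437377352775 1.136607974767685
```

Request:
send_rows([
  [[0,0,0,0,1],[0,0,0,0,1],[0,0,0,0,1],[0,0,0,0,1],[0,0,0,0,1]],
])

```text
time_s: 8.93
ee_pos: [606.5, -249.7, 71.1]
ee_rot: [-179.9, -0.1, 97.5]
force: [0.7, 3.2, 0.2]
gripper_width: 45.0
gripper_force: 1.0
```

Request:
send_rows([
  [[0,0,0,0,1],[0,0,0,0,1],[0,0,-0.9,0,1],[0,0,-0.9,0,1],[0,0,-0.9,0,1]],
])

```text
time_s: 9.35
ee_pos: [606.2, -250.8, 180.0]
ee_rot: [-179.9, 0.0, 97.5]
force: [1.1, 0.1, -0.3]
gripper_width: 78.5
gripper_force: 0.0
```

Request:
send_rows([
  [[0,0,-0.9,0,1],[0,0,0,0,1]],
])

```text
time_s: 9.52
ee_pos: [610.2, -252.5, 224.2]
ee_rot: [179.3, 0.5, 97.5]
force: [1.4, -0.5, 1.6]
gripper_width: 90.2
gripper_force: 0.0
```

Run:
```python
from h import *
f=grab('wrist','w4'); g=grab('top','t4'); h=grab('side','s4'); s=env.state(); print(s['ee_pos'],s['ee_rot'],s['qpos'],s['time_s'])
a=cv2.resize(f['pixels'][100:300,160:560,::-1],(800,400),interpolation=cv2.INTER_CUBIC)
b=cv2.resize(h['pixels'][175:285,260:540,::-1],None,fx=800/280*.6,fy=800/280*.6,interpolation=cv2.INTER_CUBIC)
o=np.zeros((400+b.shape[0],800,3),np.uint8);o[:400]=a;o[400:,:b.shape[1]]=b
cv2.imwrite('pics/v4.png',o)
```

```text
[ 606.48035231 -250.63889876  215.31567758] [-1.79974339e+02  4.36184237e-02  9.74632860e+01] [-2.34319731e+01  2.57113062e+01  7.78860402e+01 -5.20647795e-02
  7.64022821e+01 -3.08830090e+01] 9.6667
```

View pics/v4.png

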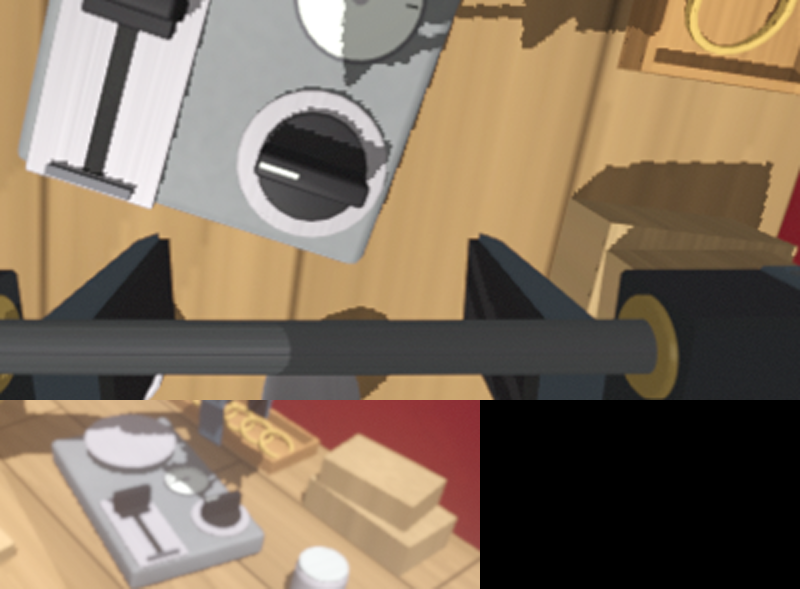

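The knob is back at rest, with its bar along the scale's x, and the lock is at the left end. On to the bell.

Request:
send_rows([
  [[0.955,-0.066,-0.045,0,1],[0.955,-0.066,-0.045,0,1],[0.955,-0.066,-0.045,0,1],[0.955,-0.066,-0.045,0,1],[0.955,-0.066,-0.045,0,1]],
])

```text
time_s: 10.08
ee_pos: [567.2, -61.2, 222.2]
ee_rot: [-179.7, -0.0, 97.4]
force: [0.5, 0.9, 0.1]
gripper_width: 91.3
gripper_force: 0.0
```

Request:
send_rows([
  [[0.955,-0.066,-0.045,0,1],[0.955,-0.066,-0.045,0,1],[0.955,-0.066,-0.045,0,1],[0.955,-0.066,-0.045,0,1],[0.955,-0.066,-0.045,0,1]],
])

```text
time_s: 10.5
ee_pos: [529.3, 126.3, 231.4]
ee_rot: [-179.8, 0.1, 97.5]
force: [1.1, 1.2, 0.3]
gripper_width: 91.3
gripper_force: 0.0
```

Request:
send_rows([
  [[0.955,-0.066,-0.045,0,1],[0.955,-0.066,-0.045,0,1],[0.955,-0.066,-0.045,0,1],[0.955,-0.066,-0.045,0,1],[0,0,0,0,1]],
])

```text
time_s: 10.92
ee_pos: [498.5, 280.8, 238.6]
ee_rot: [-179.8, -0.1, 97.8]
force: [-0.3, -1.2, 1.3]
gripper_width: 91.5
gripper_force: 0.0
```

Request:
send_rows([
  [[0,0,0,0,1],[0,0,0,0,1],[0,0,0,0,1]],
])

```text
time_s: 11.17
ee_pos: [500.5, 273.9, 239.7]
ee_rot: [-179.9, 0.1, 97.4]
force: [0.7, -0.4, 0.4]
gripper_width: 91.4
gripper_force: 0.0
```

Run:
```python
from h import *
np.set_printoptions(precision=1,suppress=True)
f=grab('wrist','w5'); s=env.state(); print(s['ee_pos'],s['ee_rot'],s['time_s'])
v,u=np.mgrid[0:400,0:640]; p=cv2.undistortPoints(np.stack([u.ravel(),v.ravel()],1)[:,None].astype(float),np.array(f['intrinsics'],float),np.array(f['dist'],float))[:,0]
T=np.array(f['cam_to_world']); P=(np.c_[p,np.ones(len(p))]*f['depth'].ravel()[:,None])@T[:3,:3].T+T[:3,3]
for a,b in((150,165),(120,150),(90,120),(70,90),(20,60),(2,20)):
    k=(P[:,2]>a)&(P[:,2]<b)&(np.hypot(P[:,0]-500,P[:,1]-318)<50)
    if k.sum()>5: print(a,b,k.sum(),P[k].mean(0),P[k].min(0),P[k].max(0),cv2.minEnclosingCircle(P[k][:,:2].astype(np.float32)))
```

```text
[500.7 273.8 240. ] [-179.9    0.1   97.4] 11.2167
150 165 441 [500.1 323.9 157.7] [490.5 312.9 150.1] [510.3 333.4 162. ] ((500.1192626953125, 323.19281005859375), 10.458893775939941)
120 150 114 [499.1 326.6 144.9] [489.2 311.8 120.7] [511.2 334.9 149.9] ((500.0855712890625, 323.3584899902344), 11.754890441894531)
90 120 16 [496.7 333.1 107.4] [489.5 326.2  96.1] [504.7 334.9 118.8] ((497.1283264160156, 329.910400390625), 8.462320327758789)
20 60 1097 [498.3 329.2  41.7] [470.  292.3  20. ] [531.2 354.5  60. ] ((500.5242919921875, 323.5839538574219), 31.681350708007812)
2 20 542 [498.4 328.1  11.7] [463.8 281.8   2. ] [536.5 365.2  19.9] ((498.6029052734375, 321.48089599609375), 43.96651077270508)
```

View pics/w5.png

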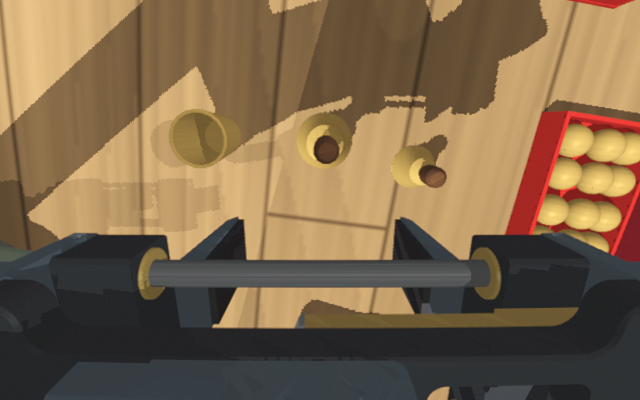

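The tall bell's handle top is at (326,150), the goblet at (200,138) and the short bell at (425,170). That puts the tall bell's axis at about (500,323) with its top near z 160.

Request:
send_rows([
  [[0.61,0.07,0,0,1],[0.61,0.07,0,0,1],[0,0,0,0,1],[0,0,0.8,0,1],[0,0,0.8,0,1]],
])

```text
time_s: 11.63
ee_pos: [501.5, 324.1, 177.9]
ee_rot: [179.7, -0.1, 97.4]
force: [0.3, 0.3, -0.2]
gripper_width: 91.0
gripper_force: 0.0
```

Request:
send_rows([
  [[0,0,0.8,0,0.7],[0,0,0.7,0,0.6],[0,0,0.25,0,0.6],[0,0,0,0,0.6],[0,0,0,0,0.6]],
])

```text
time_s: 12.05
ee_pos: [500.6, 324.0, 107.5]
ee_rot: [180.0, -0.0, 97.4]
force: [0.6, 0.6, -0.0]
gripper_width: 60.9
gripper_force: 0.0
```

Request:
send_rows([
  [[0,0,0,0,0.3],[0,0,0,0,0.2],[0,0,0,0,0],[0,0,0,0,0],[0,0,0,0,0]],
], squeeze=25)

```text
time_s: 12.47
ee_pos: [500.0, 324.7, 107.5]
ee_rot: [179.9, -0.0, 97.5]
force: [1.1, 0.8, 0.2]
gripper_width: 27.4
gripper_force: 0.0
```

Request:
send_rows([
  [[0,0,0,0,0],[0,0,0,0,0],[0,0,-0.2,0,0],[0,0,-0.4,0,0],[0,0,0,0,0]],
])

```text
time_s: 12.88
ee_pos: [500.8, 325.2, 132.8]
ee_rot: [179.8, -0.1, 97.5]
force: [0.5, 1.3, -3.0]
gripper_width: 23.5
gripper_force: 25.0
```

Request:
send_rows([
  [[0,0,-0.6,0,0],[0,0,-0.7,0,0],[0,0,-0.7,0,0],[0,0,-0.35,0,0],[-0.3,0.03,0,0,0]],
])

```text
time_s: 13.3
ee_pos: [503.9, 315.2, 227.9]
ee_rot: [179.6, -0.3, 97.6]
force: [0.8, -0.0, -3.5]
gripper_width: 23.6
gripper_force: 25.0
```

Request:
send_rows([
  [[-0.6,0.06,0,0,0],[-0.75,0.077,0,0,0],[-0.75,0.077,0,0,0],[-0.75,0.077,0,0,0],[-0.75,0.077,0,0,0]],
])

```text
time_s: 13.72
ee_pos: [534.8, 169.3, 222.4]
ee_rot: [-179.8, 0.1, 97.5]
force: [0.7, 0.3, -3.4]
gripper_width: 23.6
gripper_force: 25.0
```

Request:
send_rows([
  [[-0.75,0.077,0,0,0],[-0.75,0.077,0,0,0],[-0.75,0.077,0,0,0],[-0.75,0.077,0,0,0],[-0.75,0.077,0,0,0]],
])

```text
time_s: 14.13
ee_pos: [569.4, 22.7, 222.4]
ee_rot: [-179.8, 0.0, 97.5]
force: [0.8, 0.0, -3.5]
gripper_width: 23.4
gripper_force: 25.0
```

Request:
send_rows([
  [[-0.75,0.077,0,0,0],[-0.6,0.06,0,0,0],[-0.35,0.03,0,0,0],[0,0,0,0,0],[0,0,0,0,0]],
])

```text
time_s: 14.55
ee_pos: [585.3, -41.7, 223.2]
ee_rot: [-179.8, -0.1, 97.4]
force: [-0.0, 0.8, -3.6]
gripper_width: 23.5
gripper_force: 25.0
```

Request:
send_rows([
  [[0,0,0,0,0],[0,0,0,0,0]],
])

```text
time_s: 14.72
ee_pos: [585.7, -40.2, 224.3]
ee_rot: [-179.9, -0.1, 97.6]
force: [-0.2, -0.1, -3.7]
gripper_width: 23.6
gripper_force: 25.0
```

Run:
```python
from h import *
np.set_printoptions(precision=1,suppress=True)
s=env.state(); print(s['ee_pos'],s['ee_rot'],s['force'],s['gripper_width'])
g=grab('top','t6'); h=grab('side','s6')
for n,f in(('t',g),('s',h)):
    v,u=np.mgrid[0:400,0:640]; p=cv2.undistortPoints(np.stack([u.ravel(),v.ravel()],1)[:,None].astype(float),np.array(f['intrinsics'],float),np.array(f['dist'],float))[:,0]
    T=np.array(f['cam_to_world']); P=(np.c_[p,np.ones(len(p))]*f['depth'].ravel()[:,None])@T[:3,:3].T+T[:3,3]
    k=(P[:,2]>100)&(P[:,2]<185)&(np.hypot(P[:,0]-587,P[:,1]+42)<48)
    print(n,k.sum(),P[k].min(0) if k.any() else '',P[k].max(0) if k.any() else '')
a=g['pixels'][120:260,230:430,::-1];b=h['pixels'][100:240,240:440,::-1]
cv2.imwrite('pics/v6.png',np.hstack([cv2.resize(x,(400,280),interpolation=cv2.INTER_CUBIC) for x in(a,b)]))
```

```text
[585.7 -40.2 224.3] [-179.9   -0.1   97.6] [-0.2 -0.1 -3.7] 23.627159519816875
t 0  
s 570 [549.6 -82.5 115.6] [619.6 -18.6 184.7]
```

View pics/v6.png

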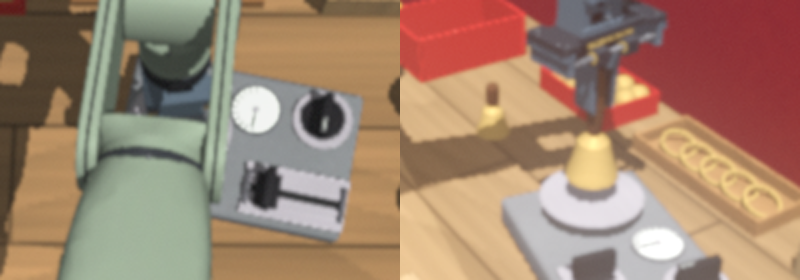

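The side view shows the bell hanging upright over the middle of the pan. Lowering it slowly.

Request:
send_rows([
  [[0,0.045,0.3,0,0],[0,0,0.3,0,0],[0,0,0.12,0,0],[0,0,0.05,0,0],[0,0,0.05,0,0]],
])

```text
time_s: 15.23
ee_pos: [588.1, -40.7, 192.0]
ee_rot: [180.0, -0.0, 97.5]
force: [0.0, 0.4, -3.6]
gripper_width: 23.4
gripper_force: 25.0
```

Request:
send_rows([
  [[0,0,0.04,0,0],[0,0,0.04,0,0],[0,0,0.04,0,0],[0,0,0,0,0]],
])

```text
time_s: 15.57
ee_pos: [588.4, -41.1, 187.4]
ee_rot: [179.9, 0.0, 97.5]
force: [0.6, 0.7, -2.5]
gripper_width: 23.5
gripper_force: 25.0
```

Request:
send_rows([
  [[0,0,0.035,0,0],[0,0,0.035,0,0],[0,0,0.035,0,0],[0,0,0,0,0],[0,0,0,0,0]],
])

```text
time_s: 15.98
ee_pos: [588.4, -41.1, 183.2]
ee_rot: [179.9, 0.0, 97.5]
force: [0.7, 0.5, -0.5]
gripper_width: 23.4
gripper_force: 25.0
```

Request:
send_rows([
  [[0,0,0.03,0,0],[0,0,0,0,0],[0,0,0,0,0]],
])

```text
time_s: 16.23
ee_pos: [588.3, -41.2, 181.9]
ee_rot: [179.9, 0.0, 97.5]
force: [1.4, -0.3, -0.7]
gripper_width: 23.5
gripper_force: 25.0
```

Request:
send_rows([
  [[0,0,0,0,0.3],[0,0,0,0,0.35],[0,0,0,0,0.5],[0,0,0,0,0.6],[0,0,0,0,0.8]],
])

```text
time_s: 16.65
ee_pos: [587.8, -41.2, 181.7]
ee_rot: [-180.0, -0.0, 97.5]
force: [0.3, 0.3, -0.2]
gripper_width: 48.8
gripper_force: 0.0
```

Request:
send_rows([
  [[0,0,0,0,0.9],[0,0,0,0,0.9],[0,0,-0.3,0,0.9],[0,0,-0.7,0,0.9],[0,0,-0.7,0,0.9]],
])

```text
time_s: 17.07
ee_pos: [587.1, -41.1, 249.4]
ee_rot: [-179.8, -0.0, 97.5]
force: [0.4, 0.2, 0.5]
gripper_width: 81.0
gripper_force: 0.0
```

Request:
send_rows([
  [[0,0,-0.7,0,0.9],[0,0,-0.7,0,0.9],[0.7,0,-0.7,0,0.9],[0.9,0,0,0,0.9],[0.9,0,0,0,0.9]],
])

```text
time_s: 17.48
ee_pos: [575.6, 58.5, 336.1]
ee_rot: [179.7, 0.0, 97.4]
force: [0.2, -0.0, -1.7]
gripper_width: 82.2
gripper_force: 0.0
```

Request:
send_rows([
  [[0.9,0,0,0,0.9],[0.9,0,0,0,0.9],[0.9,0,0,0,0.9],[0,0,0,0,0.9],[0,0,0,0,0.9]],
])

```text
time_s: 17.9
ee_pos: [560.4, 166.7, 333.6]
ee_rot: [-180.0, 0.0, 97.7]
force: [0.5, -1.7, -0.3]
gripper_width: 81.9
gripper_force: 0.0
```

Run:
```python
from h import *
np.set_printoptions(precision=1,suppress=True)
s=env.state(); print(s['ee_pos'],s['force'],s['time_s'])
g=grab('top','t7'); h=grab('side','s7')
for n,f in(('t',g),('s',h)):
    v,u=np.mgrid[0:400,0:640]; p=cv2.undistortPoints(np.stack([u.ravel(),v.ravel()],1)[:,None].astype(float),np.array(f['intrinsics'],float),np.array(f['dist'],float))[:,0]
    T=np.array(f['cam_to_world']); P=(np.c_[p,np.ones(len(p))]*f['depth'].ravel()[:,None])@T[:3,:3].T+T[:3,3]
    for a,b in((80,135),(145,250)):
        k=(P[:,2]>a)&(P[:,2]<b)&(np.hypot(P[:,0]-587,P[:,1]+42)<60)
        if k.any(): print(n,k.sum(),P[k].mean(0),P[k].min(0),P[k].max(0))
a=g['pixels'][120:260,230:430,::-1];b=h['pixels'][100:240,240:440,::-1]
cv2.imwrite('pics/v7.png',np.hstack([cv2.resize(x,(400,280),interpolation=cv2.INTER_CUBIC) for x in(a,b)]))
```

```text
[560.4 166.7 333.6] [ 0.5 -1.7 -0.3] 17.9
t 371 [575.1 -44.4 107.3] [549.8 -84.   80. ] [618.1  -7.2 135. ]
t 116 [581.6 -43.2 211.1] [574.8 -52.8 145. ] [595.1 -31.6 238. ]
s 443 [578.4 -59.7 106.1] [555.4 -80.6  80. ] [620.2 -24.3 134.7]
s 260 [585.5 -49.9 193.7] [575.4 -58.3 145.2] [601.1 -35.4 235.7]
```

View pics/v7.png

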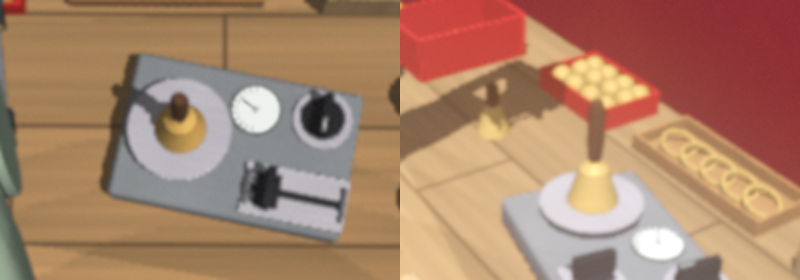

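The bell stands upright in the middle of the pan. The dial has moved, the lock is at its unlocked end, the knob is at rest and the arm is clear.

```bash
python3 -c "
from workcell import env
print(env.job_done())"
```

```text
the job is handed in; nothing more can be done
None
```

I did the weighing in the order asked and handed the job in at about 18 s: lock slid fully home, knob turned to its stop and sprung back, tall bell upright in the middle of the pan, arm clear. The hand-in gave no verdict.

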